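Interlock the slide-draining troughs on the mat

TASK

Pack the slide-draining troughs into an interlocked bundle on the dark mat: stand the loose open-up teal trough on the mat to the right of the teal one already there, parallel to it, ends level, and one to two finger widths away. Then turn the yellow open-down trough parallel to them and lower it over the gap so that one of its sides drops into each teal trough, and let go. Set the troughs down rather than dropping them, and do not disturb the timer, bottle or cup standing near the mat.

Things in the scene. Friction and masses are not known exactly. Their poses are not given: they have to be found in the camera images.
- mat: dark flat rubber mat fixed to the worktop, 130 mm (x) by 230 mm (y), 3 mm thick; origin at the centre of its underside, z up. base_trough stands on its +y (robot's left) half; the -y half is free. Mind the fixed machines round the start places: a centrifuge 166 mm high just beyond them (from about x = 0.54) and a tall analyser to their left (from about y = 0.17)
- base_trough: teal plastic U-channel, 110 mm long (x), 64 wide (y), 36 high, walls and web 4 thick (56 wide inside), ends open, about 0.12 kg, loose, already standing open-up on the mat about 50 mm to +y of the mat's centre line; origin at the centre of its underside, z up out of its open side. Dark slots in the web are only drains
- second_trough: teal plastic U-channel, 110 mm long (x), 64 wide (y), 36 high, walls and web 4 thick (56 wide inside), ends open, about 0.12 kg, loose, open-up on the worktop left of the mat; origin at the centre of its underside, z up. To go on base_trough's -y side with 15 to 40 mm between the facing sides (centres 79 to 104 mm apart): room for a finger and for the cover
- cover_trough: yellow plastic U-channel, 110 mm long (x), 64 wide (y), 36 high, walls and web 4 thick (56 wide inside), ends open, about 0.12 kg, loose, open-down (web on top) on the worktop left of the mat; origin at the centre of its underside, between the lower edges, z up. Interlocked, its edges stand on the teal webs (origin 4 mm above theirs) and its web lies on their two neighbouring sides
- timer: bystander: cream bench timer lying flat, 64x68x21 mm, origin at the centre of its underside
- brown_bottle: bystander: brown reagent bottle with orange cap, 52 mm across, 92 mm high, origin at the centre of its underside
- yellow_cup: bystander: specimen cup with yellow screw lid, 64 mm across, 74 mm high, origin at the centre of its underside

How it is judged:
On the way:
1. the second teal trough stands open-up on the mat, released, beside the first on its -y side, ends level within 30 mm (z of second_trough in the frame of mat between 0 and 0.006 m and x of second_trough in the frame of mat between -0.065 and 0.065 m and y of second_trough in the frame of mat between -0.115 and 0.115 m and angle between second_trough's own z axis and vertical below 0.06 rad and y of second_trough in the frame of base_trough between -0.118 and -0.064 m and x of second_trough in the frame of base_trough between -0.03 and 0.03 m and angle between the x axis of base_trough and the x axis of second_trough, either way round below 0.25 rad and contact force between the fingers and second_trough below 0.1 N), for 0.2 s.
At the end, for the whole second after the job is handed in: Teal troughs flat, open-up on the mat, second on the first's -y side; yellow one level (0.06 rad), open-down, one side in each (origin 1 to 7.5 mm above theirs, 2 to 60 mm to the inner side); parallel within 0.25 rad, ends level within 30 mm, at rest, released (all of step 1 and z of base_trough in the frame of mat between 0 and 0.006 m and x of base_trough in the frame of mat between -0.065 and 0.065 m and y of base_trough in the frame of mat between -0.115 and 0.115 m and angle between each of base_trough, cover_trough's own z axis and vertical below 0.06 rad and z of cover_trough in the frame of base_trough between 0.001 and 0.0075 m and z of cover_trough in the frame of second_trough between 0.001 and 0.0075 m and y of cover_trough in the frame of base_trough between -0.06 and -0.002 m and y of cover_trough in the frame of second_trough between 0.002 and 0.06 m and x of cover_trough in the frame of base_trough between -0.03 and 0.03 m and angle between the x axis of base_trough and the x axis of cover_trough, either way round below 0.25 rad and linear speed of each of base_trough, second_trough, cover_trough below 0.02 m/s and contact force between the fingers and base_trough below 0.1 N and contact force between the fingers and cover_trough below 0.1 N); the robot touches nothing.
It fails at once if the bench timer is pushed more than 30 mm or tipped (distance of timer from where it was at the start of the episode above 0.03 m or angle between timer's own z axis and vertical above 0.5 rad).
It fails at once if the brown bottle is pushed more than 30 mm or tipped (distance of brown_bottle from where it was at the start of the episode above 0.03 m or angle between brown_bottle's own z axis and vertical above 0.5 rad).
It fails at once if the yellow-lidded cup is pushed more than 30 mm or tipped (distance of yellow_cup from where it was at the start of the episode above 0.03 m or angle between yellow_cup's own z axis and vertical above 0.5 rad).
It fails at once if the second teal trough is dropped (falls freely faster than 0.8 m/s, some 33 mm) (linear speed of second_trough above 0.8 m/s and contact force between the fingers and second_trough below 0.1 N).
It fails at once if the yellow trough is dropped (falls freely faster than 0.8 m/s, some 33 mm) (linear speed of cover_trough above 0.8 m/s and contact force between the fingers and cover_trough below 0.1 N).
It also fails if it takes over 64 s, if anything falls off the work surface, if the arm or the gripper's body presses on something with over 40 N, if the wrist force passes 120 N, or if a joint passes its speed limit or range.

ROBOT

A 7-joint arm with a two-finger parallel gripper is mounted at the origin on a cart in front of the work surface, level with it; the furniture and walls round the work are solid. World frame = base frame: x ahead of the robot, y to its left, z up, the work surface at z = 0. Lengths are in m, angles in rad, forces in N, time in s.
With the tool pointing down it reaches from about 0.4 to 0.85 m from the base axis. Payload 10.4 kg.
Tool frame: the origin (TCP) lies midway between the tips of the shut fingers; the grasp point (between the pads) lies 19 mm behind it; z points along the fingers, y is the direction in which the jaws open and shut (so a half turn about z gives the same grasp; the last joint's range is limited). The gripper opens to 87 mm and grips with 3 to 60 N. Pads are 19 mm wide; open, the fingers measure 117 mm over their backs; the gripper's body (75 mm by 190 mm) begins 51 mm behind the grasp point.
Start: joints at [1.306, 0.332, -0.065, 1.46, 0.022, 1.35, -0.088], TCP at [0.15, -0.607, 0.223] pointing down, gripper open.
Joint ranges: [-2.6, 2.6], [-0.5, 2.12], [-1.47, 1.34], [0.16, 2.42], [-1.27, 4.41], [0.06, 2.06], [-2.6, 2.6]. Speed limits (rad/s): [2.22, 2.22, 2.79, 2.79, 3.14, 3.14, 3.14].

INTERFACE

Orientations are given as a unit quaternion [x, y, z, w].
In Python, from bench import r gives the robot as it stands.
- The arm moves only by the tool step_arm, never from a script. Its argument "increments" is a list of rows, each a list of 2 entries, a list of its own where there are three numbers: the shift along the tool's x, y, z in m, then the turn, a rotation vector about the tool's x, y, z in rad. A call has 1 to 5 rows; each row is the pose to reach, as a shift and turn from the pose measured when the call began, along the tool's axes at that moment; what a row does not reach only later rows make up. A row lasts 1/10 s, in which the tool goes at most 50 mm and 8.59 degrees, less where a joint would pass 70% of its speed; a pose out of reach is approached as far as the arm can. A call with a gripper value outside its range is refused whole. "hand" is the closure, from -1 (fully open) to 1 (shut), so that 0 is half open, set as the call begins (left out, the last holds). The fingers move at their own pace and stop on an object; "grip_force" is the grip in N (left out, the last holds). Time passes only in rows, so rows that repeat a pose let the fingers close. It gives the time, the measured TCP pose, the force and the opening at its end, in the units of the state.
- r.read_state(): the state, without advancing time (a new reading comes with each control period).
- r.camera(name): name is "scene" or "top" or "wrist"; returns a dict with "pixels" (480x640x3 uint8, blue, green, red), "camera_matrix" (3x3 intrinsics, pixels), "extrinsics" (4x4, takes a point from camera to world coordinates). Camera axes: x right, y up, looking along -z (the intrinsics and any distortion apply to the point x, -y, -z); pixel columns grow to the right and rows downward; lengths in m; the calibration is good to about 2 mm. The wrist camera is an equidistant fisheye: a pixel r from the principal point sees the ray r / f radians off the axis. A picture is of the moment at which its call begins. There is no depth.
- r.close_job(): hands the job in, once; it reports no verdict.
The state is a dict: "time": time; "joint_positions": joint angles; "joint_vel": joint speeds; "joint_torque": joint torques, N m; "ee_pos": TCP position; "eef_rot": TCP orientation; "ft_force": force on the tool from outside, world axes, zero at the start; "torque": the same for the moment, N m; "width": finger opening in m.
Only numpy, scipy, OpenCV 4.12 (cv2) and the standard library are available. Lean on these libraries where they do the work, as an engineer would, in place of code of your own. Each camera call takes 0.05 s, during which the arm holds its last target.

## Working session

There is one attempt and no reset: what is moved stays moved. The work goes in short steps, Python scripts to look and compute and a tool call to move; the robot and the scene stay as the last step left them, time stands still between calls to the robot, and variables do not carry over. Pictures are saved under pics/ and viewed, and the job is handed in when it is done.

Besides the shell and the picture viewer there is one more tool, called as name(argument=value, ...), one argument or row to a line, values as JSON. step_arm: Moves the arm, as the interface text tells. Its arguments: {"type":"object","properties":{"increments":{"type":"array"},"hand":{"type":"number"},"grip_force":{"type":"number"}},"required":["increments"]}

```bash
mkdir -p pics; ls
python3 - <<'E'
from bench import r
import cv2,numpy as np
s=r.read_state()
for k in('time','ee_pos','eef_rot','width','ft_force'):print(k,s[k])
for n in('scene','top','wrist'):
    c=r.camera(n);cv2.imwrite(f'pics/{n}0.png',c['pixels']);print(n,c['camera_matrix'],np.round(c['extrinsics'],4))
E
```

```text
pics
time 0.0
ee_pos [ 0.14956219 -0.60643158  0.22174585]
eef_rot [ 9.92697599e-01  1.20627343e-01 -1.11944752e-04 -7.13467401e-04]
width 0.08716487135345727
ft_force [-0.4256883   0.32945636 -0.18090435]
scene [[575.93992127   0.         311.46223364]
 [  0.         575.93992127 241.02969275]
 [  0.           0.           1.        ]] [[-0.8342  0.3686 -0.4101  0.0611]
 [-0.5513 -0.5388  0.637   0.478 ]
 [ 0.0138  0.7575  0.6527  0.7657]
 [ 0.      0.      0.      1.    ]]
top [[536.74337308   0.         322.62737112]
 [  0.         536.74337308 252.34308887]
 [  0.           0.           1.        ]] [[-0.0159  0.9845 -0.1748  0.3172]
 [-0.9999 -0.0166 -0.0026 -0.2581]
 [-0.0055  0.1747  0.9846  1.1814]
 [ 0.      0.      0.      1.    ]]
wrist [[371.64829954   0.         324.21617962]
 [  0.         371.64829954 241.01532923]
 [  0.           0.           1.        ]] [[ 2.399e-01  9.345e-01  2.631e-01  2.228e-01]
 [-9.708e-01  2.312e-01  6.420e-02 -5.891e-01]
 [-9.000e-04 -2.708e-01  9.626e-01  3.835e-01]
 [ 0.000e+00  0.000e+00  0.000e+00  1.000e+00]]
```

View pics/top0.png

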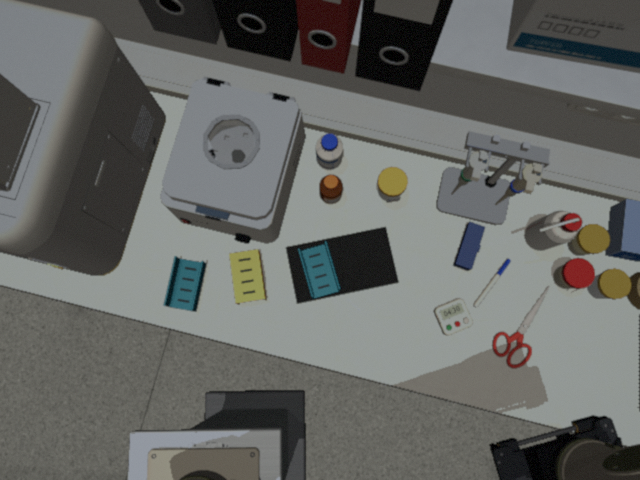

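View pics/scene0.png

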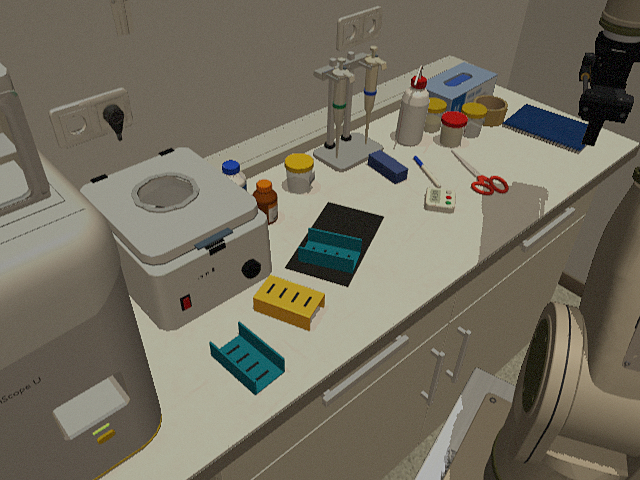

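The top view shows the loose teal trough near (185,284), the yellow one near (248,276), and the mat near (342,265) with its base trough near (319,270). The bottle is at (331,187), the cup at (392,181) and the timer at (454,316). The furniture is turned about 12° in the image.

```bash
cat > h.py <<'E'
from bench import r
import cv2,numpy as np
def cam(n,save=None):
    c=r.camera(n)
    if save: cv2.imwrite(f'pics/{save}.png',c['pixels'])
    return c
def ray(c,uv):
    K=c['camera_matrix'];E=c['extrinsics'];uv=np.atleast_2d(uv).astype(float)
    d=np.c_[(uv[:,0]-K[0,2])/K[0,0],-(uv[:,1]-K[1,2])/K[1,1],-np.ones(len(uv))]
    return E[:3,3],d@E[:3,:3].T
def pl(c,uv,z):
    o,d=ray(c,uv);return o+d*((z-o[2])/d[:,2])[:,None]
def proj(c,P):
    K=c['camera_matrix'];E=c['extrinsics'];p=(np.atleast_2d(P)-E[:3,3])@E[:3,:3]
    return np.c_[K[0,2]+K[0,0]*p[:,0]/-p[:,2],K[1,2]-K[1,1]*p[:,1]/-p[:,2]]
def masks(img):
    h=cv2.cvtColor(img,cv2.COLOR_BGR2HSV)
    return dict(teal=cv2.inRange(h,(82,90,30),(105,255,255)),yellow=cv2.inRange(h,(18,90,60),(32,255,255)),dark=cv2.inRange(h,(0,0,0),(180,255,38)))
E
python3 - <<'E'
from h import *
for n in('top','scene'):
    c=cam(n,n+'1');m=masks(c['pixels'])
    for k in('teal','yellow','dark'):
        cs,_=cv2.findContours(cv2.morphologyEx(m[k],cv2.MORPH_CLOSE,np.ones((5,5))),cv2.RETR_EXTERNAL,cv2.CHAIN_APPROX_NONE)
        for q in cs:
            if cv2.contourArea(q)<500: continue
            z=.003 if k=='dark' else .036
            P=pl(c,q[:,0],z)[:,:2].astype(np.float32)
            rc=cv2.minAreaRect(P)
            if not (0.05<rc[1][0]<.3 and rc[0][1]<0.4):continue
            print(n,k,cv2.contourArea(q),np.round(rc[0],4),np.round(rc[1],4),round(rc[2],1),'px',cv2.boundingRect(q)); print(np.round(cv2.boxPoints(rc),3).tolist())
    im=c['pixels']
    big=cv2.resize(im[220:320,150:410] if n=='top' else im[190:400,190:400],None,fx=3,fy=3,interpolation=cv2.INTER_CUBIC);cv2.imwrite(f'pics/{n}_z.png',big)
E
```

```text
top teal 1437.5 [0.4578 0.0425] [0.0679 0.106 ] 79.2 px (164, 257, 41, 53)
[[0.39899998903274536, 0.01899999938905239], [0.5040000081062317, -0.0010000000474974513], [0.515999972820282, 0.06599999964237213], [0.41200000047683716, 0.0860000029206276]]
top teal 1538.0 [ 0.4835 -0.2462] [0.1163 0.0686] 15.2 px (298, 240, 43, 59)
[[0.4180000126361847, -0.2280000001192093], [0.4359999895095825, -0.29499998688697815], [0.5490000247955322, -0.2639999985694885], [0.531000018119812, -0.1979999989271164]]
top teal 1622.0 [ 0.9889 -0.852 ] [0.2888 0.0371] 77.9 px (514, 33, 126, 34)
[[0.9399999976158142, -0.9890000224113464], [0.9769999980926514, -0.996999979019165], [1.0369999408721924, -0.7149999737739563], [1.0010000467300415, -0.7070000171661377]]
top yellow 737.5 [ 0.4428 -0.879 ] [0.062  0.0696] 5.3 px (598, 269, 34, 30)
[[0.4090000092983246, -0.847000002861023], [0.41499999165534973, -0.9160000085830688], [0.47699999809265137, -0.9110000133514404], [0.4699999988079071, -0.8410000205039978]]
top yellow 1397.0 [ 0.4718 -0.0925] [0.1088 0.0644] 8.5 px (230, 250, 36, 54)
[[0.4129999876022339,
[... 2493 characters left out ...]
 (461, 95, 47, 32)
[[0.3659999966621399, -0.8709999918937683], [0.39899998903274536, -1.0399999618530273], [0.5109999775886536, -1.0180000066757202], [0.4779999852180481, -0.8489999771118164]]
scene dark 2400.5 [ 0.4985 -0.2965] [0.1286 0.2285] 10.7 px (285, 202, 99, 85)
[[0.414000004529953, -0.19599999487400055], [0.4569999873638153, -0.42100000381469727], [0.5830000042915344, -0.3970000147819519], [0.5410000085830688, -0.1720000058412552]]
scene dark 4470.0 [ 0.2234 -1.4831] [0.1659 1.0111] 7.2 px (578, 16, 62, 130)
[[0.07800000160932541, -0.9919999837875366], [0.20499999821186066, -1.9950000047683716], [0.36899998784065247, -1.9739999771118164], [0.24199999868869781, -0.9710000157356262]]
```

View pics/top_z.png

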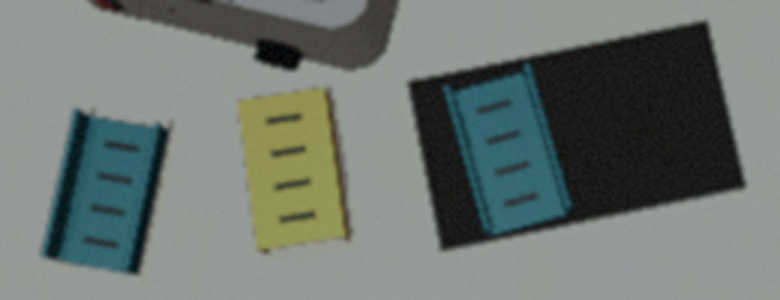

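View pics/scene_z.png

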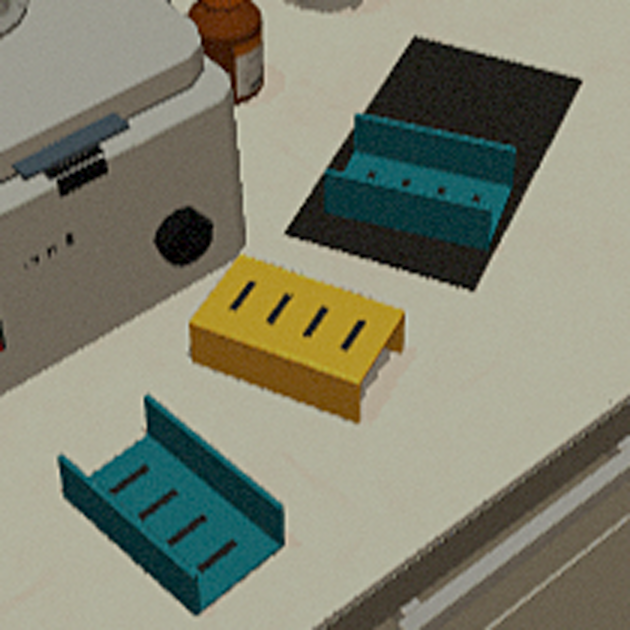

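```bash
cat >> h.py <<'E'
from scipy.spatial.transform import Rotation as R
def goal(x,y,z,yawdeg):
    s=r.read_state();T=R.from_quat(s['eef_rot']);p=np.array(s['ee_pos'])
    a=np.radians(yawdeg);X=np.array([np.cos(a),np.sin(a),0]);Z=np.array([0,0,-1.]);Y=np.cross(Z,X)
    G=R.from_matrix(np.c_[X,Y,Z])
    d=T.inv().apply(np.array([x,y,z])-p);w=(T.inv()*G).as_rotvec()
    print('t',round(s['time'],2),'at',np.round(p,4),'yaw',round(np.degrees(np.arctan2(*T.as_matrix()[1::-1,0])),2),'w',round(s['width'],4),'q',np.round(s['joint_positions'],2),'f',np.round(s['ft_force'],1))
    print('  shift',np.round(d,4),'len',round(np.linalg.norm(d),3),'turn',np.round(w,3))
E
python3 - <<'E'
from h import *
c=cam('top')
for n,uv,z in [('cf front L top',(165,200),.166),('cf frontR top',(262,222),.12),('cf knob',(243,237),.07),('bottle',(331,187),.092),('cup',(392,181),.074),('timer',(454,316),.02),('analyser R',(100,270),.1),('pipette stand',(475,220),.0)]:
    print(n,np.round(pl(c,uv,z),3))
goal(.4,-.47,.23,5);goal(.45,-.2,.23,-10)
E
```

```text
cf front L top [[0.607 0.052 0.166]]
cf frontR top [[ 0.57  -0.133  0.12 ]]
cf knob [[ 0.55  -0.087  0.07 ]]
bottle [[ 0.65  -0.275  0.092]]
cup [[ 0.667 -0.406  0.074]]
timer [[ 0.38  -0.535  0.02 ]]
analyser R [[0.48  0.199 0.1  ]]
pipette stand [[ 0.595 -0.6    0.   ]]
t 0.3 at [ 0.1496 -0.6067  0.2223] yaw 13.85 w 0.0873 q [ 1.31  0.33 -0.06  1.46  0.02  1.35 -0.09] f [ 0.4  0.  -0.2]
  shift [ 0.2758 -0.0728 -0.0077] len 0.285 turn [-0.     0.     0.155]
t 0.3 at [ 0.1496 -0.6067  0.2223] yaw 13.85 w 0.0873 q [ 1.31  0.33 -0.06  1.46  0.02  1.35 -0.09] f [ 0.4  0.  -0.2]
  shift [ 0.389  -0.323  -0.0076] len 0.506 turn [-0.     0.     0.416]
```

View pics/wrist0.png

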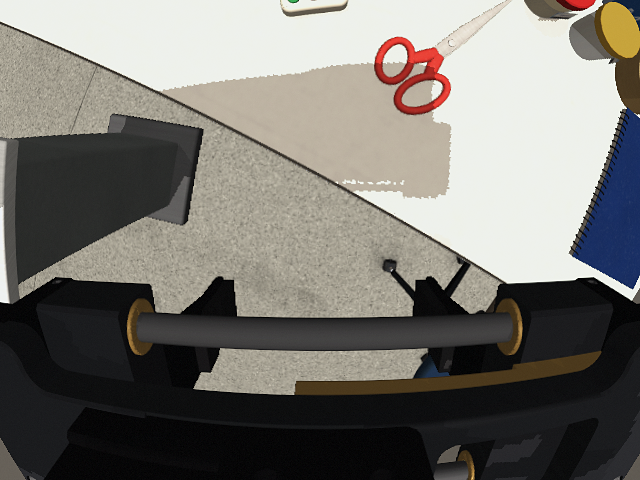

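step_arm(
  increments=[
    [[0.048, -0.013, -0.002], [0, 0, 0.03]],
    [[0.096, -0.026, -0.004], [0, 0, 0.06]],
    [[0.144, -0.039, -0.005], [0, 0, 0.09]],
    [[0.192, -0.052, -0.006], [0, 0, 0.12]],
    [[0.24, -0.065, -0.008], [0, 0, 0.155]],
  ],
  hand=-1,
  grip_force=30,
)

```text
time: 0.8
ee_pos: [0.3685, -0.4849, 0.2304]
eef_rot: [0.999, 0.043, -0.0, -0.0]
ft_force: [-0.1, -1.1, 0.2]
width: 0.087
```

```bash
python3 -c "
from h import *
goal(.44,-.26,.23,-5);goal(.445,.045,.2,-10.8)"
```

```text
t 0.8 at [ 0.3685 -0.4849  0.2304] yaw 4.89 w 0.087 q [ 0.99  0.3  -0.18  1.49  0.05  1.36 -0.68] f [-0.1 -1.1  0.2]
  shift [ 0.0904 -0.218   0.0004] len 0.236 turn [-0.     0.     0.173]
t 0.8 at [ 0.3685 -0.4849  0.2304] yaw 4.89 w 0.087 q [ 0.99  0.3  -0.18  1.49  0.05  1.36 -0.68] f [-0.1 -1.1  0.2]
  shift [ 0.1214 -0.5215  0.0305] len 0.536 turn [-0.     0.     0.274]
```

step_arm(
  increments=[
    [[0.018, -0.045, 0.0], [0, 0, 0.035]],
    [[0.036, -0.09, 0.0], [0, 0, 0.07]],
    [[0.054, -0.135, 0.0], [0, 0, 0.1]],
    [[0.072, -0.18, 0.0], [0, 0, 0.135]],
    [[0.09, -0.225, 0.0], [0, 0, 0.17]],
  ],
)

```text
time: 1.3
ee_pos: [0.4393, -0.2511, 0.2306]
eef_rot: [0.999, -0.043, 0.0, 0.0]
ft_force: [2.1, -0.5, 0.2]
width: 0.0873
```

```bash
python3 -c "
from h import *
goal(.445,.0,.22,-10.8)"
```

```text
t 1.3 at [ 0.4393 -0.2511  0.2306] yaw -4.94 w 0.0873 q [ 0.75  0.08 -0.33  1.74  0.03  1.32 -1.25] f [ 2.1 -0.5  0.2]
  shift [-0.0159 -0.2507  0.0106] len 0.251 turn [ 0.    -0.     0.102]
```

step_arm(
  increments=[
    [[-0.003, -0.048, 0.0], [0, 0, 0.02]],
    [[-0.006, -0.096, 0.0], [0, 0, 0.04]],
    [[-0.009, -0.144, 0.0], [0, 0, 0.06]],
    [[-0.012, -0.192, 0.0], [0, 0, 0.08]],
    [[-0.016, -0.24, 0.0], [0, 0, 0.1]],
  ],
)

```text
time: 1.8
ee_pos: [0.4437, -0.0088, 0.2308]
eef_rot: [0.996, -0.093, 0.0, 0.0]
ft_force: [0.9, 0.1, -0.1]
width: 0.0873
```

```bash
cat >> h.py <<'E'
def wray(c,uv):
    K=c['camera_matrix'];E=c['extrinsics'];uv=np.atleast_2d(uv).astype(float)
    a=(uv-K[:2,2])/K[0,0];t=np.linalg.norm(a,axis=1);k=np.sinc(t/np.pi)  # sin t / t
    d=np.c_[a[:,0]*k,-a[:,1]*k,-np.cos(t)]
    return E[:3,3],d@E[:3,:3].T
def wpl(c,uv,z):
    o,d=wray(c,uv);return o+d*((z-o[2])/d[:,2])[:,None]
E
python3 - <<'E'
from h import *
goal(.445,.045,.22,-10.8)
c=cam('wrist','w1')
E
```

```text
t 1.8 at [ 0.4437 -0.0088  0.2308] yaw -10.72 w 0.0873 q [ 0.52 -0.05 -0.58  1.87 -0.03  1.31 -1.81] f [ 0.9  0.1 -0.1]
  shift [-0.0087 -0.0531  0.0107] len 0.055 turn [ 0.001 -0.001  0.001]
```

View pics/w1.png

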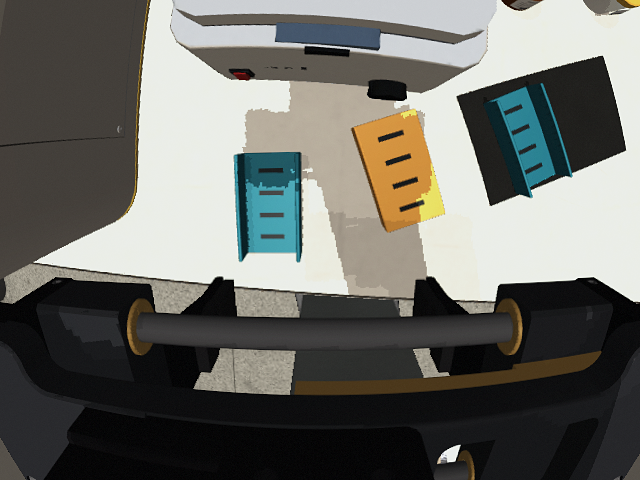

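The wrist view shows the loose teal trough at (268,205) with 4 slots, the yellow one at (398,170), and the mat and base trough at (530,140). I'll get precise positions from the slots and rim edges.

```bash
cat >> h.py <<'E'
def slots(c,roi,z,f,zoff=None,thr=60):
    x0,y0,x1,y1=roi;h=cv2.cvtColor(c['pixels'],cv2.COLOR_BGR2HSV)[y0:y1,x0:x1]
    g=cv2.cvtColor(c['pixels'],cv2.COLOR_BGR2GRAY)[y0:y1,x0:x1]
    m=(g<thr).astype(np.uint8)
    n,l,s,ct=cv2.connectedComponentsWithStats(m)
    out=[]
    for i in range(1,n):
        if 15<s[i,4]<400 and s[i,2]>1.5*s[i,3]: out.append(ct[i]+[x0,y0])
    out=np.array(out);P=f(c,out,z);return out,P
E
python3 - <<'E'
from h import *
c=cam('wrist')
for n,roi,z in[('sec',(245,155,295,250),.004),('cov',(360,115,440,225),.036),('base',(495,85,560,190),.007)]:
    for thr in (50,):
        o,P=slots(c,roi,z,wpl,thr=thr)
        print(n,np.round(o,1).tolist(),np.round(P[:,:2],4).tolist())
        if len(P)>1:
            d=P[-1]-P[0];print('  mean',np.round(P.mean(0),4),'yaw',np.degrees(np.arctan2(d[1],d[0])))
im=c['pixels'];cv2.imwrite('pics/w1z.png',cv2.resize(im[80:280,220:460],None,fx=3,fy=3,interpolation=cv2.INTER_NEAREST))
E
```

```text
sec [[279.1, 168.0]] [[0.4971, 0.0384]]
cov [[399.8, 134.9], [406.6, 158.5], [413.7, 181.9], [414.8, 206.3]] [[0.5105, -0.0859], [0.4868, -0.089], [0.463, -0.0928], [0.4386, -0.0906]]
  mean [ 0.4747 -0.0896  0.036 ] yaw -176.20934384251086
base [[520.4, 110.1], [527.3, 129.9], [533.8, 149.4], [540.0, 168.5], [549.5, 182.5]] [[0.5222, -0.2377], [0.4991, -0.2438], [0.476, -0.25], [0.4529, -0.2566], [0.4348, -0.2694]]
  mean [ 0.477  -0.2515  0.007 ] yaw -160.07677376737297
```

View pics/w1z.png

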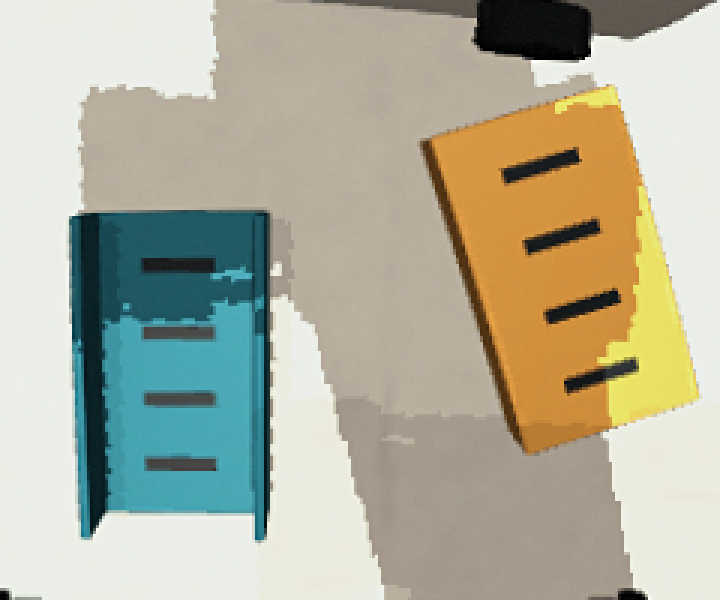

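Run:
```python
from h import *
c=cam('wrist')
for n,p,z in[('sec',[(279.3,168.3),(279.7,191),(280,213),(280.3,234.7)],.004),('cov',[(400.3,135.3),(407.3,159),(414.3,182.3),(420.3,205.3)],.036),('base',[(520.4,110.1),(527.3,129.9),(533.8,149.4),(540,168.5)],.007)]:
    P=wpl(c,np.array(p),z);d=P[0]-P[-1];print(n,np.round(P.mean(0),4),np.linalg.norm(d).round(4),'yaw',np.degrees(np.arctan2(d[1],d[0])).round(1))
for n,p,z in [('sec rim nearL,R,farL,R',[(249,259),(307,260),(244,152),(309,151)],.036),('cov',[(360.5,127),(425,108.5),(453,213),(396,231)],.036)]:
    P=wpl(c,np.array(p),z);print(n,np.round(P[:,:2],4).tolist(),P.mean(0))
t=cam('top')
m=cv2.cvtColor(t['pixels'],cv2.COLOR_BGR2GRAY)
cv2.imwrite('pics/t2z.png',cv2.resize(t['pixels'][225:315,150:400],None,fx=3,fy=3,interpolation=cv2.INTER_CUBIC))
for n,p,z in[('sec',[(190.5,269),(187.8,279),(185.3,289.5),(183.3,300.8)],.004),('cov',[(243,259.3),(246,270.5),(247.8,281.5),(249,292.3)],.036),('base',[(314.7,255),(318,266),(321,276.3),(323.5,287)],.007)]:
    P=pl(t,np.array(p),z);d=P[0]-P[-1];print('top',n,np.round(P.mean(0),4),np.linalg.norm(d).round(4),'yaw',np.degrees(np.arctan2(d[1],d[0])).round(1))
```

```text
sec [0.4616 0.0408 0.004 ] 0.072 yaw -10.7
cov [ 0.4748 -0.0954  0.036 ] 0.0721 yaw 8.1
base [ 0.4883 -0.2512  0.007 ] 0.0719 yaw 15.3
sec rim nearL,R,farL,R [[0.4143, 0.0796], [0.403, 0.0209], [0.5212, 0.0608], [0.5098, -0.0012]] [0.46206817 0.04004233 0.036     ]
cov [[0.5241, -0.0534], [0.5333, -0.119], [0.4257, -0.1341], [0.4172, -0.0724]] [ 0.47508965 -0.09474892  0.036     ]
top sec [0.4591 0.0462 0.004 ] 0.0717 yaw -11.2
top cov [ 0.4719 -0.0903  0.036 ] 0.0731 yaw 10.7
top base [ 0.4839 -0.2469  0.007 ] 0.074 yaw 14.4
```

```bash
python3 -c "
from h import *
goal(.448,.0475,.08,-10.8)"
```

```text
t 2.0 at [ 0.444  -0.01    0.2308] yaw -10.52 w 0.0867 q [ 0.52 -0.05 -0.57  1.87 -0.03  1.31 -1.8 ] f [-0.2 -0.6 -0.3]
  shift [-0.0066 -0.0573  0.1507] len 0.161 turn [ 0.001 -0.001  0.005]
```

step_arm(
  increments=[
    [[-0.003, -0.03, 0.0], [0, 0, 0.0]],
    [[-0.007, -0.057, 0.02], [0, 0, 0.0]],
    [[-0.007, -0.057, 0.05], [0, 0, 0.0]],
    [[-0.007, -0.057, 0.08], [0, 0, 0.0]],
    [[-0.007, -0.057, 0.08], [0, 0, 0.0]],
  ],
)

```text
time: 2.5
ee_pos: [0.4454, 0.0454, 0.1475]
eef_rot: [0.996, -0.093, -0.003, 0.001]
ft_force: [0.7, 0.1, 0.5]
width: 0.087
```

Run:
```python
from h import *
goal(.448,.0475,.08,-10.8)
c=cam('wrist','w2');print(np.round(c['extrinsics'],3)); np.save('w2E.npy',c['extrinsics'])
goal(.448,.0475,.012,-10.8)
c=cam('wrist');print(np.round(c['extrinsics'],4))
print(np.round(wpl(c,[(300,240)],0),4))
im=c['pixels'];cv2.imwrite('pics/w2z.png',cv2.resize(im[60:300,150:450],None,fx=2.5,fy=2.5))
```

```text
t 2.5 at [0.4454 0.0454 0.1475] yaw -10.63 w 0.087 q [ 0.45  0.05 -0.66  1.97  0.03  1.14 -1.98] f [0.7 0.1 0.5]
  shift [ 0.0026 -0.0026  0.0675] len 0.068 turn [0.002 0.005 0.003]
[[-0.184  0.945  0.272  0.52 ]
 [-0.983 -0.177 -0.049  0.032]
 [ 0.002 -0.276  0.961  0.309]
 [ 0.     0.     0.     1.   ]]
t 2.55 at [0.4466 0.0458 0.1497] yaw -10.62 w 0.0871 q [ 0.45  0.04 -0.66  1.97  0.03  1.14 -1.98] f [-0.6  0.4  1.3]
  shift [ 0.0014 -0.0021  0.1377] len 0.138 turn [0.001 0.003 0.003]
[[-1.839e-01  9.455e-01  2.689e-01  5.212e-01]
 [-9.829e-01 -1.771e-01 -4.940e-02  3.190e-02]
 [ 9.000e-04 -2.734e-01  9.619e-01  3.112e-01]
 [ 0.000e+00  0.000e+00  0.000e+00  1.000e+00]]
[[0.439  0.0684 0.    ]]
```

View pics/w2z.png

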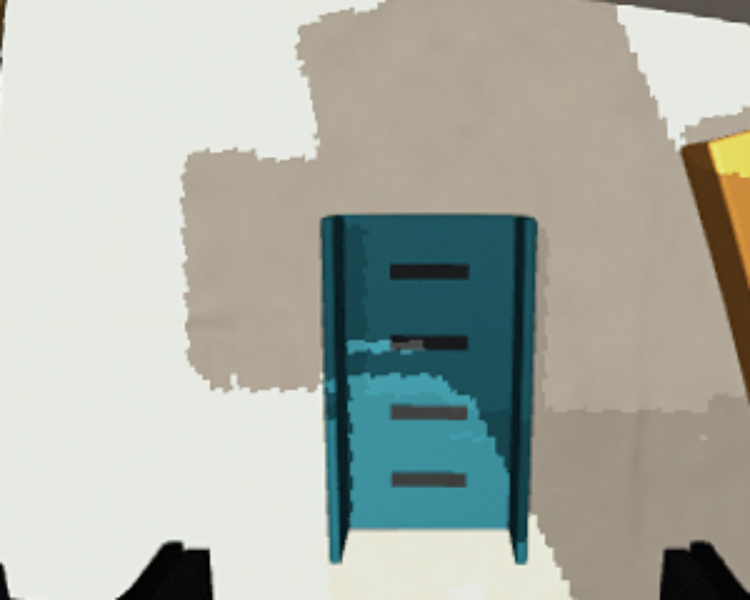

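View pics/w2.png

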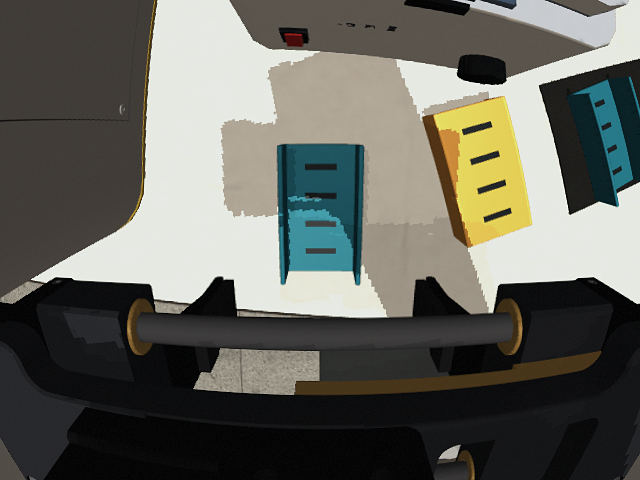

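Run:
```python
from h import *
c=cam('wrist')
P=wpl(c,[(321.6,168.4),(321.6,197.2),(321.5,224.8),(321.4,252)],.004);d=P[0]-P[-1]
print(np.round(P.mean(0),4),np.linalg.norm(d),np.degrees(np.arctan2(d[1],d[0])))
P=wpl(c,[(280,144),(363,144),(282.5,284),(358.5,284)],.036);print(np.round(P,4),P.mean(0))
goal(.448,.0475,.012,-10.8)
```

```text
[0.4626 0.0455 0.004 ] 0.07241746338428706 -10.815671855666736
[[0.5245 0.0649 0.036 ]
 [0.5132 0.0046 0.036 ]
 [0.416  0.0862 0.036 ]
 [0.4048 0.0259 0.036 ]] [0.46462818 0.04540637 0.036     ]
t 2.65 at [0.4483 0.0464 0.152 ] yaw -10.61 w 0.0869 q [ 0.45  0.04 -0.66  1.96  0.03  1.14 -1.98] f [ 0.7 -0.2  0.4]
  shift [-0.0008 -0.001   0.14  ] len 0.14 turn [ 0.    -0.002  0.003]
```

step_arm(
  increments=[
    [[0.001, -0.002, 0.04], [0, 0, 0]],
    [[0.001, -0.002, 0.08], [0, 0, 0]],
    [[0.001, -0.002, 0.11], [0, 0, 0]],
    [[0.001, -0.002, 0.13], [0, 0, 0]],
    [[0.001, -0.002, 0.138], [0, 0, 0]],
  ],
)

```text
time: 3.15
ee_pos: [0.4501, 0.0475, 0.0136]
eef_rot: [0.996, -0.093, 0.001, 0.0]
ft_force: [-0.7, -0.2, 0.5]
width: 0.0868
```

step_arm(
  increments=[
    [[0, 0, 0], [0, 0, 0]],
    [[0, 0, 0], [0, 0, 0]],
    [[0, 0, 0], [0, 0, 0]],
    [[0, 0, 0], [0, 0, 0]],
    [[0, 0, 0], [0, 0, 0]],
  ],
  hand=1,
  grip_force=25,
)

```text
time: 3.65
ee_pos: [0.451, 0.0474, 0.0147]
eef_rot: [0.996, -0.093, 0.002, 0.0]
ft_force: [-1.4, -1.0, 7.2]
width: 0.0637
```

Run:
```python
from h import *
goal(.448,.0475,.012,-10.8)
c=cam('wrist','w3')
```

```text
t 3.65 at [0.451  0.0474 0.0147] yaw -10.68 w 0.0637 q [ 0.39  0.26 -0.64  2.08  0.21  0.85 -2.13] f [-1.4 -1.   7.2]
  shift [-0.003   0.0005  0.0027] len 0.004 turn [ 0.001 -0.003  0.002]
```

View pics/w3.png

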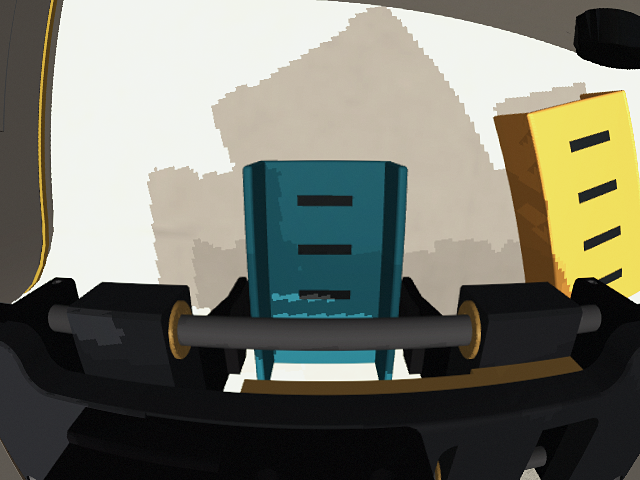

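step_arm(
  increments=[
    [[-0.0, 0, -0.01], [0, 0, 0]],
    [[0, 0, -0.03], [0, 0, 0]],
    [[0, 0, -0.06], [0, 0, 0]],
    [[0, 0, -0.09], [0, 0, 0]],
    [[0, 0, -0.1], [0, 0, 0]],
  ],
)

```text
time: 4.2
ee_pos: [0.4521, 0.0479, 0.118]
eef_rot: [0.996, -0.093, 0.004, 0.0]
ft_force: [-0.3, -0.0, -1.8]
width: 0.064
```

Run:
```python
from h import *
goal(.448,-.2,.12,5)
c=cam('wrist','w4')
```

```text
t 4.2 at [0.4521 0.0479 0.118 ] yaw -10.66 w 0.064 q [ 0.44  0.09 -0.67  2.    0.07  1.07 -2.01] f [-0.3 -0.  -1.8]
  shift [ 0.0418  0.2444 -0.0016] len 0.248 turn [ 0.001 -0.007 -0.273]
```

View pics/w4.png

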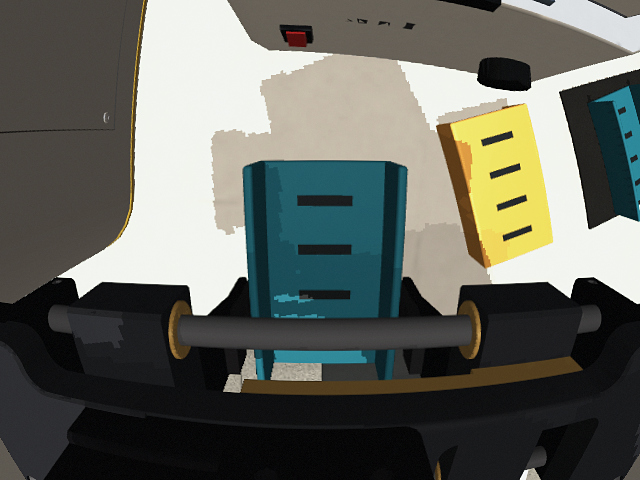

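Run:
```python
from h import *
goal(.43,-.05,.12,-4);goal(.435,-.19,.12,6)
```

```text
t 4.25 at [0.4523 0.0478 0.1181] yaw -10.68 w 0.0638 q [ 0.44  0.09 -0.67  2.    0.07  1.07 -2.01] f [ 1.1  0.3 -0.7]
  shift [-0.0038  0.1002 -0.0019] len 0.1 turn [ 0.001 -0.008 -0.117]
t 4.25 at [0.4523 0.0478 0.1181] yaw -10.68 w 0.0638 q [ 0.44  0.09 -0.67  2.    0.07  1.07 -2.01] f [ 1.1  0.3 -0.7]
  shift [ 0.027   0.2369 -0.0017] len 0.238 turn [ 0.001 -0.008 -0.291]
```

step_arm(
  increments=[
    [[-0.003, 0.04, -0.005], [0, 0, -0.05]],
    [[-0.004, 0.09, -0.005], [0, 0, -0.11]],
    [[0.006, 0.14, -0.005], [0, 0, -0.17]],
    [[0.016, 0.19, -0.005], [0, 0, -0.23]],
    [[0.027, 0.237, -0.005], [0, 0, -0.29]],
  ],
)

```text
time: 4.75
ee_pos: [0.4338, -0.1917, 0.1226]
eef_rot: [0.999, 0.053, 0.003, 0.001]
ft_force: [0.7, 0.1, -1.9]
width: 0.0637
```

Run:
```python
from h import *
goal(.495,-.34,.12,15.3)
```

```text
t 4.75 at [ 0.4338 -0.1917  0.1226] yaw 6.09 w 0.0637 q [ 0.74  0.11 -0.44  1.96  0.05  1.08 -1.19] f [ 0.7  0.1 -1.9]
  shift [0.0451 0.1539 0.0033] len 0.16 turn [ 0.003 -0.006 -0.161]
```

step_arm(
  increments=[
    [[0.012, 0.04, 0], [0, 0, -0.04]],
    [[0.024, 0.08, 0], [0, 0, -0.08]],
    [[0.036, 0.12, 0], [0, 0, -0.12]],
    [[0.045, 0.154, 0], [0, 0, -0.161]],
    [[0.045, 0.154, 0], [0, 0, -0.161]],
  ],
)

```text
time: 5.25
ee_pos: [0.4941, -0.3447, 0.1213]
eef_rot: [0.991, 0.131, 0.002, 0.001]
ft_force: [0.1, -0.1, -0.9]
width: 0.0638
```

step_arm(
  increments=[
    [[0, 0, 0], [0, 0, 0]],
    [[0, 0, 0], [0, 0, 0]],
  ],
)

```text
time: 5.45
ee_pos: [0.4934, -0.3442, 0.1202]
eef_rot: [0.991, 0.131, 0.002, 0.001]
ft_force: [0.9, 0.1, -1.8]
width: 0.0639
```

Run:
```python
from h import *
goal(.495,-.34,.12,15.3)
c=cam('wrist','w5');np.savez('w5.npz',E=c['extrinsics'],K=c['camera_matrix'])
cv2.imwrite('pics/w5z.png',cv2.resize(c['pixels'][80:320,60:380],None,fx=2.5,fy=2.5))
```

```text
t 5.45 at [ 0.4934 -0.3442  0.1202] yaw 15.09 w 0.0639 q [ 0.82  0.38 -0.36  1.64  0.14  1.15 -0.88] f [ 0.9  0.1 -1.8]
  shift [ 0.0027 -0.0036  0.0002] len 0.004 turn [ 0.002 -0.003 -0.004]
```

View pics/w5z.png

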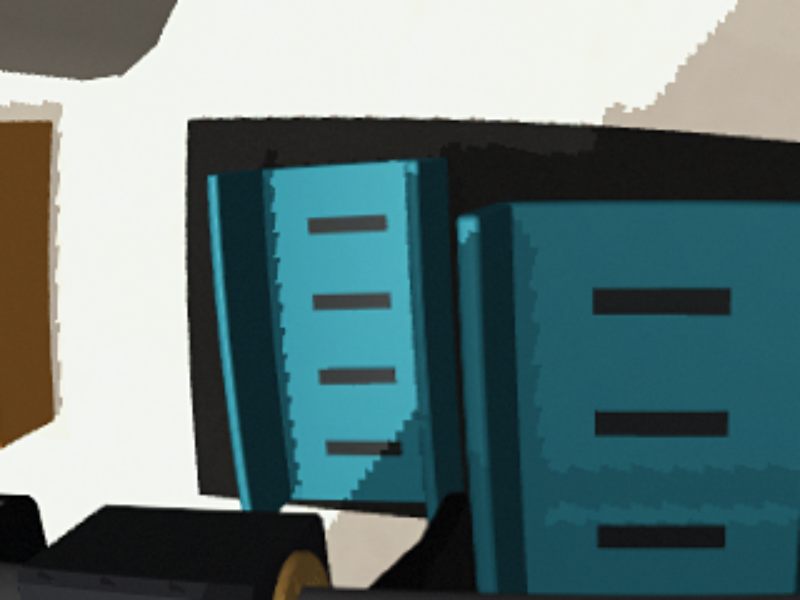

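Run:
```python
from h import *
d=np.load('w5.npz');c=dict(extrinsics=d['E'],camera_matrix=d['K'])
p=np.array([(347,225),(351,301),(357,376),(364,449)])/2.5+[60,80]
P=wpl(c,p,.007);v=P[0]-P[-1];a=np.arctan2(v[1],v[0])
b=P.mean(0);print(b,np.linalg.norm(v),np.degrees(a))
b[:2]=[(b[0]+.486)/2,(b[1]-.2468)/2];a=np.radians(15.2);ex=np.array([np.cos(a),np.sin(a)]);ey=np.array([-ex[1],ex[0]])
t=b[:2]-.094*ey;g=t-.0118*ex
print('base',b,'sec target',t,'tcp',g)
goal(*g,.022,15.2)
```

```text
[ 0.48681055 -0.24746594  0.007     ] 0.07200389495942201 15.351332701674758
base [ 0.48640527 -0.24713297  0.007     ] sec target [ 0.51105106 -0.33784452] tcp [ 0.49966386 -0.34093835]
t 5.5 at [ 0.4936 -0.3439  0.1206] yaw 15.13 w 0.0638 q [ 0.82  0.38 -0.36  1.64  0.14  1.15 -0.88] f [-0.4  1.1 -1.5]
  shift [ 0.0063 -0.0015  0.0987] len 0.099 turn [ 0.002 -0.003 -0.001]
```

step_arm(
  increments=[
    [[0.006, -0.001, 0.02], [0, 0, 0]],
    [[0.006, -0.001, 0.05], [0, 0, 0]],
    [[0.006, -0.001, 0.075], [0, 0, 0]],
    [[0.006, -0.001, 0.093], [0, 0, 0]],
    [[0.006, -0.001, 0.096], [0, 0, 0]],
  ],
)

```text
time: 6.0
ee_pos: [0.4982, -0.3396, 0.0225]
eef_rot: [0.991, 0.132, 0.0, -0.0]
ft_force: [0.2, -0.1, -1.4]
width: 0.0635
```

step_arm(
  increments=[
    [[0, 0, 0.002], [0, 0, 0]],
    [[0, 0, 0.004], [0, 0, 0]],
    [[0, 0, 0.004], [0, 0, 0]],
  ],
)

```text
time: 6.3
ee_pos: [0.4986, -0.3397, 0.0193]
eef_rot: [0.991, 0.132, 0.001, -0.0]
ft_force: [-0.2, 0.3, -1.4]
width: 0.0637
```

Run:
```python
from h import *
goal(.4997,-.3409,.018,15.2)
```

```text
t 6.3 at [ 0.4986 -0.3397  0.0193] yaw 15.21 w 0.0637 q [ 0.79  0.5  -0.34  1.71  0.19  0.97 -0.92] f [-0.2  0.3 -1.4]
  shift [0.0008 0.0015 0.0013] len 0.002 turn [ 0.    -0.002  0.   ]
```

step_arm(
  increments=[
    [[0, 0, 0.001], [0, 0, 0]],
    [[0, 0, 0.002], [0, 0, 0]],
    [[0, 0, 0.0025], [0, 0, 0]],
  ],
)

```text
time: 6.6
ee_pos: [0.4989, -0.34, 0.0177]
eef_rot: [0.991, 0.132, 0.001, 0.0]
ft_force: [-3.4, 1.5, 10.5]
width: 0.0638
```

step_arm(
  increments=[
    [[0, 0, 0], [0, 0, 0]],
    [[0, 0, 0], [0, 0, 0]],
    [[0, 0, 0], [0, 0, 0]],
  ],
  hand=-0.72,
)

```text
time: 6.9
ee_pos: [0.499, -0.3401, 0.0178]
eef_rot: [0.991, 0.132, 0.001, 0.0]
ft_force: [-0.4, 0.5, -0.3]
width: 0.0735
```

Run:
```python
from h import *
goal(.4997,-.3409,.018,15.2)
c=cam('wrist','w6')
```

```text
t 6.9 at [ 0.499  -0.3401  0.0178] yaw 15.19 w 0.0735 q [ 0.79  0.5  -0.34  1.71  0.19  0.96 -0.92] f [-0.4  0.5 -0.3]
  shift [ 0.0004  0.001  -0.0002] len 0.001 turn [ 0.001 -0.002 -0.   ]
```

View pics/w6.png

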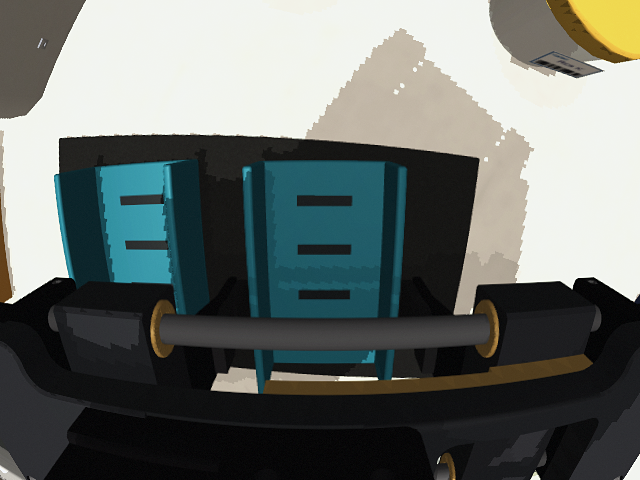

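The second trough (325,260) is standing free beside the base trough (130,240), with a clear gap and both fingers clear of it. I'll lift and move to the yellow one.

step_arm(
  increments=[
    [[0, 0, -0.01], [0, 0, 0]],
    [[0, 0, -0.04], [0, 0, 0]],
    [[0, 0, -0.08], [0, 0, 0]],
    [[0, 0, -0.12], [0, 0, 0]],
    [[0, 0, -0.15], [0, 0, 0]],
  ],
)

```text
time: 7.45
ee_pos: [0.4992, -0.3401, 0.1713]
eef_rot: [0.991, 0.132, 0.002, 0.001]
ft_force: [-0.2, 0.5, -0.6]
width: 0.0745
```

Run:
```python
from h import *
goal(.43,-.16,.17,10)
```

```text
t 7.45 at [ 0.4992 -0.3401  0.1713] yaw 15.2 w 0.0745 q [ 0.82  0.34 -0.36  1.58  0.13  1.24 -0.87] f [-0.2  0.5 -0.6]
  shift [-0.0195 -0.192   0.0007] len 0.193 turn [ 0.003 -0.004  0.091]
```

step_arm(
  increments=[
    [[-0.005, -0.045, 0], [0, 0, 0.02]],
    [[-0.01, -0.09, 0], [0, 0, 0.04]],
    [[-0.015, -0.135, 0], [0, 0, 0.065]],
    [[-0.019, -0.18, 0], [0, 0, 0.09]],
    [[-0.02, -0.21, 0], [0, 0, 0.115]],
  ],
  hand=-1,
)

```text
time: 7.95
ee_pos: [0.4238, -0.1401, 0.1713]
eef_rot: [0.997, 0.076, 0.002, 0.002]
ft_force: [0.0, -0.6, 0.1]
width: 0.0867
```

step_arm(
  increments=[
    [[0, 0, 0], [0, 0, 0]],
    [[0, 0, 0], [0, 0, 0]],
  ],
)

```text
time: 8.15
ee_pos: [0.424, -0.14, 0.1722]
eef_rot: [0.997, 0.076, 0.003, 0.002]
ft_force: [0.0, -1.2, 1.0]
width: 0.0868
```

Run:
```python
from h import *
goal(.462,-.0925,.17,8.5)
c=cam('wrist','w7');np.savez('w7.npz',E=c['extrinsics'],K=c['camera_matrix'])
cv2.imwrite('pics/w7z.png',cv2.resize(c['pixels'][70:330,150:590],None,fx=1.8,fy=1.8))
```

```text
t 8.15 at [ 0.424  -0.14    0.1722] yaw 8.75 w 0.0868 q [ 0.71 -0.01 -0.49  1.96 -0.    1.18 -1.2 ] f [ 0.  -1.2  1. ]
  shift [ 0.0448 -0.0411  0.0023] len 0.061 turn [ 0.005 -0.006  0.004]
```

View pics/w7.png

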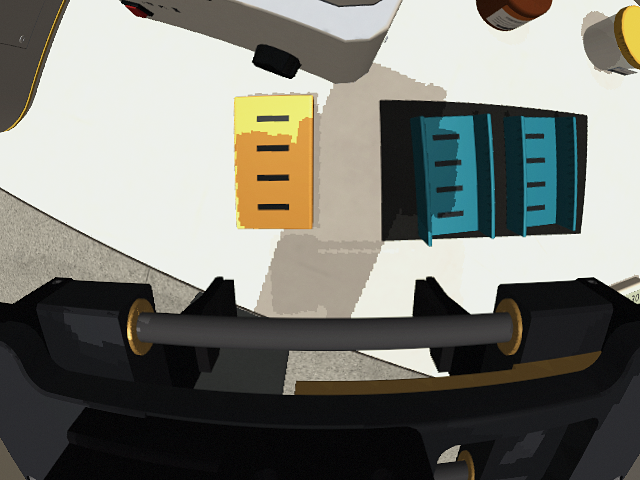

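The yellow slots lie at x≈273, y 118 to 207. The base slots are near (448,176) and the second trough's near (535,172), and the two look parallel.

Run:
```python
from h import *
d=np.load('w7.npz');c=dict(extrinsics=d['E'],camera_matrix=d['K'])
for n,p,z in [('cov',[(272.5,118.5),(272.5,148.5),(273,178),(273.5,207)],.036),('base',[(445.5,136),(447,164),(449.5,189),(451,213.5)],.007),('sec',[(535,135.5),(535.5,160),(535.5,184.5),(536,209)],.007)]:
    P=wpl(c,np.array(p),z);v=P[0]-P[-1];print(n,np.round(P.mean(0),4),np.linalg.norm(v).round(4),np.degrees(np.arctan2(v[1],v[0])).round(1))
P=wpl(c,np.array([(235.5,97),(313,96),(312,229),(236,227)]),.036);print(np.round(P,4),P.mean(0))
c=cam('top')
cv2.imwrite('pics/t3z.png',cv2.resize(c['pixels'][215:315,220:420],None,fx=4,fy=4,interpolation=cv2.INTER_CUBIC))
```

```text
cov [ 0.4744 -0.0916  0.036 ] 0.072 8.4
base [ 0.487  -0.2467  0.007 ] 0.0721 16.0
sec [ 0.5097 -0.3395  0.007 ] 0.0737 14.8
[[ 0.5242 -0.0537  0.036 ]
 [ 0.5324 -0.1155  0.036 ]
 [ 0.4252 -0.1308  0.036 ]
 [ 0.4175 -0.0673  0.036 ]] [ 0.47485267 -0.09181022  0.036     ]
```

View pics/t3z.png

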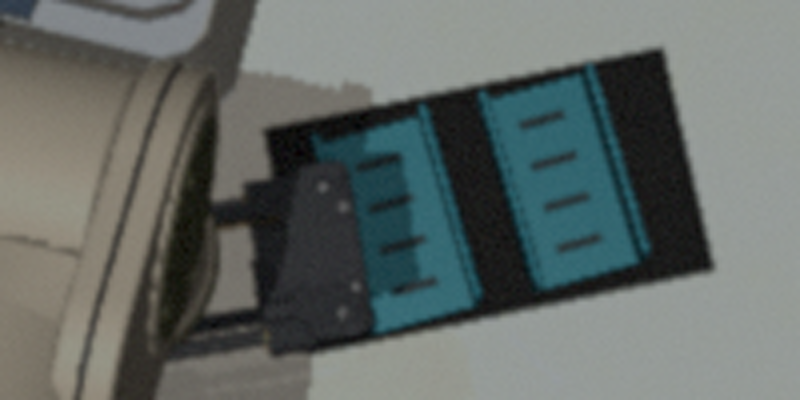

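Run:
```python
from h import *
goal(.4568,-.0944,.012,8.5)
```

```text
t 8.25 at [ 0.4241 -0.1412  0.1717] yaw 8.62 w 0.0869 q [ 0.71 -0.   -0.49  1.96  0.    1.18 -1.2 ] f [-0.2  0.2 -0.1]
  shift [ 0.0385 -0.042   0.1597] len 0.17 turn [ 0.004 -0.005  0.002]
```

step_arm(
  increments=[
    [[0.02, -0.025, 0.0], [0.002, -0.002, 0]],
    [[0.0385, -0.042, 0.02], [0.004, -0.005, 0.002]],
    [[0.0385, -0.042, 0.06], [0.004, -0.005, 0.002]],
    [[0.0385, -0.042, 0.09], [0.004, -0.005, 0.002]],
    [[0.0385, -0.042, 0.1], [0.004, -0.005, 0.002]],
  ],
)

```text
time: 8.75
ee_pos: [0.4549, -0.0947, 0.0688]
eef_rot: [0.997, 0.074, -0.002, -0.001]
ft_force: [-0.2, -0.1, -0.3]
width: 0.0872
```

Run:
```python
from h import *
goal(.4568,-.0944,.012,8.5)
c=cam('wrist','w8')
```

```text
t 8.75 at [ 0.4549 -0.0947  0.0688] yaw 8.44 w 0.0872 q [ 0.62  0.18 -0.55  2.02  0.11  0.98 -1.41] f [-0.2 -0.1 -0.3]
  shift [0.0022 0.0001 0.0568] len 0.057 turn [-0.002  0.004 -0.001]
```

View pics/w8.png

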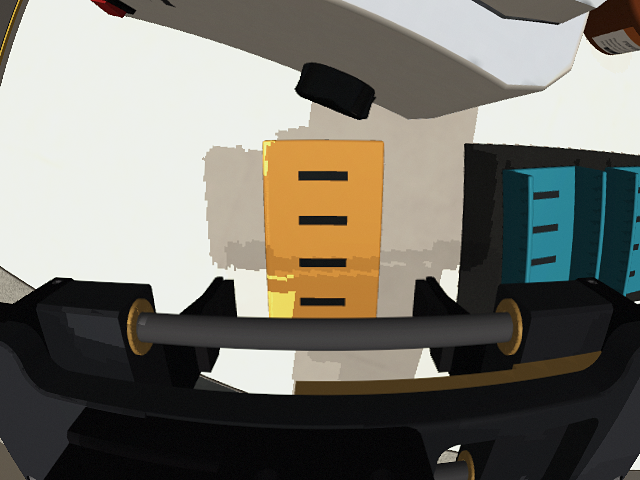

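The yellow trough is centred between the fingers (x≈323 against 325 px), so I'll descend and grip.

step_arm(
  increments=[
    [[0.001, 0, 0.02], [0, 0.002, 0]],
    [[0.001, 0, 0.035], [-0.002, 0.003, 0]],
    [[0.001, 0, 0.048], [-0.002, 0.003, 0]],
    [[0.001, 0, 0.055], [-0.002, 0.003, 0]],
    [[0.001, 0, 0.055], [-0.002, 0.003, 0]],
  ],
)

```text
time: 9.3
ee_pos: [0.4557, -0.0947, 0.0138]
eef_rot: [0.997, 0.073, -0.001, -0.0]
ft_force: [-0.6, -0.4, 0.3]
width: 0.0873
```

step_arm(
  increments=[
    [[0, 0, 0], [0, 0, 0]],
    [[0, 0, 0], [0, 0, 0]],
    [[0, 0, 0], [0, 0, 0]],
    [[0, 0, 0], [0, 0, 0]],
    [[0, 0, 0], [0, 0, 0]],
  ],
  hand=1,
  grip_force=25,
)

```text
time: 9.8
ee_pos: [0.4559, -0.0948, 0.0142]
eef_rot: [0.997, 0.073, -0.0, -0.0]
ft_force: [-0.6, 0.3, 3.8]
width: 0.0635
```

Run:
```python
from h import *
goal(.4568,-.0944,.012,8.5)
```

```text
t 9.8 at [ 0.4559 -0.0948  0.0142] yaw 8.4 w 0.0635 q [ 0.6   0.27 -0.53  2.06  0.18  0.86 -1.46] f [-0.6  0.3  3.8]
  shift [ 0.0009 -0.0002  0.0022] len 0.002 turn [-0.     0.001 -0.002]
```

step_arm(
  increments=[
    [[0, 0, -0.01], [0, 0, 0]],
    [[-0.005, 0, -0.03], [0, 0, 0]],
    [[-0.01, 0, -0.06], [0, 0, 0]],
    [[-0.01, 0, -0.085], [0, 0, 0]],
    [[-0.01, 0, -0.085], [0, 0, 0]],
  ],
)

```text
time: 10.3
ee_pos: [0.4481, -0.0966, 0.1028]
eef_rot: [0.997, 0.073, 0.002, 0.001]
ft_force: [-0.0, -0.6, -1.5]
width: 0.0636
```

Run:
```python
from h import *
b=np.array([.4868,-.2470]);s=np.array([.5103,-.3385]);m=(b+s)/2;a=np.radians(15.2);ex=np.array([np.cos(a),np.sin(a)])
print(m,m-.0189*ex)
goal(*(m-.0189*ex),.1,15.2)
c=cam('wrist','w9')
```

```text
[ 0.49855 -0.29275] [ 0.48031119 -0.29770538]
t 10.3 at [ 0.4481 -0.0966  0.1028] yaw 8.41 w 0.0636 q [ 0.65  0.11 -0.56  2.01  0.07  1.04 -1.37] f [-0.  -0.6 -1.5]
  shift [0.0024 0.2037 0.0033] len 0.204 turn [ 0.003 -0.004 -0.119]
```

View pics/w9.png

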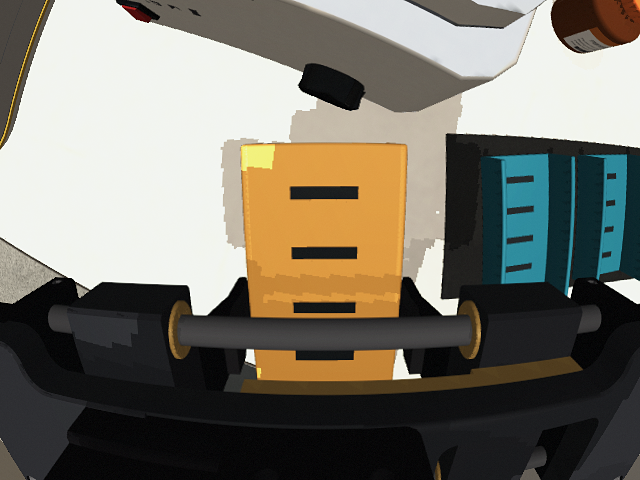

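step_arm(
  increments=[
    [[0, 0.045, 0], [0, 0, -0.025]],
    [[0, 0.09, 0], [0, 0, -0.05]],
    [[0.001, 0.135, 0], [0, 0, -0.08]],
    [[0.002, 0.18, 0], [0.003, -0.004, -0.1]],
    [[0.002, 0.204, 0], [0.003, -0.004, -0.119]],
  ],
)

```text
time: 10.85
ee_pos: [0.4778, -0.3019, 0.0999]
eef_rot: [0.991, 0.131, -0.002, -0.001]
ft_force: [-0.3, 0.7, -1.8]
width: 0.0642
```

step_arm(
  increments=[
    [[0, 0, 0], [0, 0, 0]],
    [[0, 0, 0], [0, 0, 0]],
  ],
)

```text
time: 11.05
ee_pos: [0.4769, -0.3017, 0.0985]
eef_rot: [0.991, 0.13, -0.003, -0.002]
ft_force: [-0.3, 0.7, -1.2]
width: 0.0638
```

Run:
```python
from h import *
goal(.4803,-.2977,.06,15.2)
c=cam('wrist','w10')
c=cam('scene','s10')
cv2.imwrite('pics/s10z.png',cv2.resize(c['pixels'][120:330,230:450],None,fx=2.7,fy=2.7))
```

```text
t 11.05 at [ 0.4769 -0.3017  0.0985] yaw 14.99 w 0.0638 q [ 0.83  0.34 -0.41  1.75  0.15  1.09 -0.94] f [-0.3  0.7 -1.2]
  shift [ 0.0045 -0.0028  0.0385] len 0.039 turn [-0.004  0.005 -0.004]
```

View pics/w10.png

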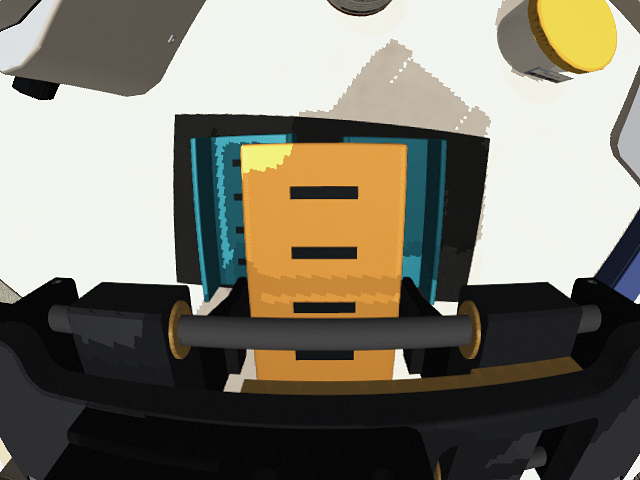

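View pics/s10z.png

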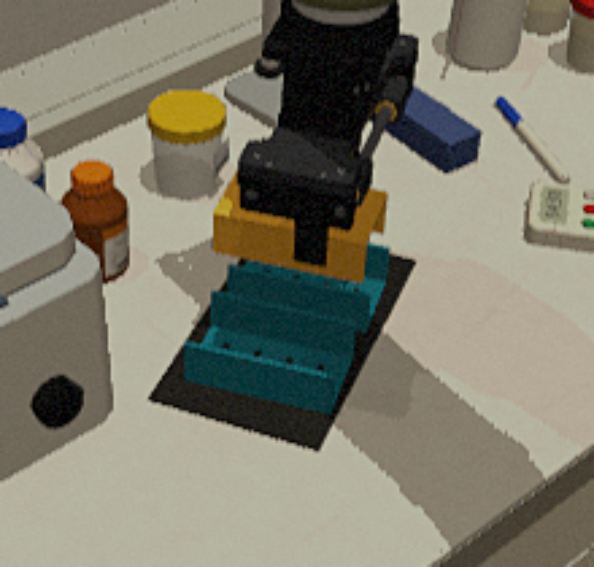

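step_arm(
  increments=[
    [[0.0045, -0.003, 0.0], [-0.002, 0.003, -0.003]],
    [[0.0045, -0.003, 0.015], [-0.004, 0.005, -0.003]],
    [[0.0045, -0.003, 0.03], [-0.004, 0.005, -0.003]],
    [[0.0045, -0.003, 0.036], [-0.004, 0.005, -0.003]],
    [[0.0045, -0.003, 0.036], [-0.004, 0.005, -0.003]],
  ],
)

```text
time: 11.65
ee_pos: [0.4804, -0.2952, 0.0621]
eef_rot: [0.991, 0.134, -0.0, -0.001]
ft_force: [-0.0, -0.2, -1.6]
width: 0.0636
```

Run:
```python
from h import *
goal(.4803,-.2977,.021,15.2)
c=cam('wrist','w11')
c=cam('scene','s11')
cv2.imwrite('pics/s11z.png',cv2.resize(c['pixels'][170:300,270:400],None,fx=4.4,fy=4.4))
```

```text
t 11.65 at [ 0.4804 -0.2952  0.0621] yaw 15.35 w 0.0636 q [ 0.81  0.38 -0.41  1.78  0.17  1.02 -0.96] f [-0.  -0.2 -1.6]
  shift [-0.0007  0.0024  0.0411] len 0.041 turn [-0.001  0.001  0.003]
```

View pics/w11.png

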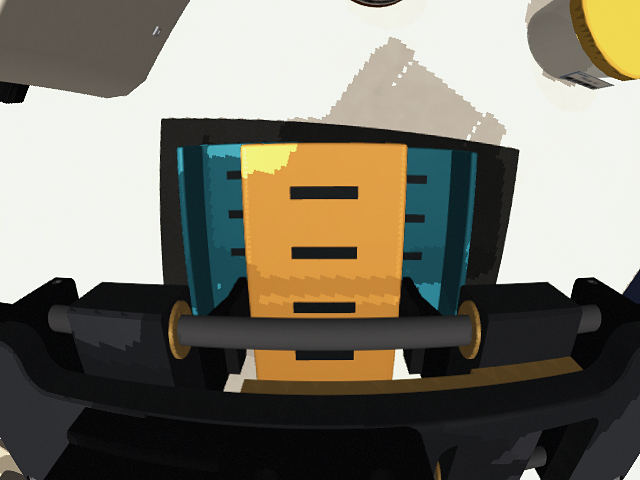

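View pics/s11z.png

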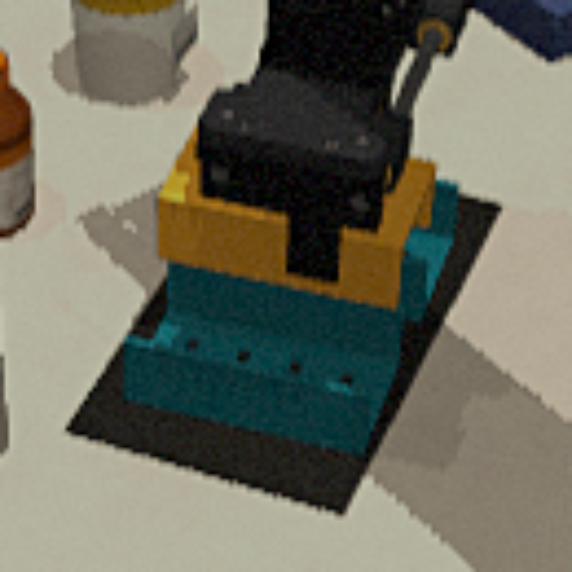

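step_arm(
  increments=[
    [[0, 0.002, 0.0], [0, 0, 0.003]],
    [[0, 0.002, 0.01], [0, 0, 0.003]],
    [[0, 0.002, 0.022], [0, 0, 0.003]],
    [[0, 0.002, 0.032], [0, 0, 0.003]],
    [[0, 0.002, 0.034], [0, 0, 0.003]],
  ],
)

```text
time: 12.25
ee_pos: [0.4807, -0.2972, 0.0274]
eef_rot: [0.991, 0.132, -0.001, -0.001]
ft_force: [0.3, 0.6, -1.1]
width: 0.064
```

Run:
```python
from h import *
goal(.4803,-.2977,.021,15.2)
```

```text
t 12.25 at [ 0.4807 -0.2972  0.0274] yaw 15.16 w 0.064 q [ 0.8   0.43 -0.4   1.8   0.2   0.96 -0.98] f [ 0.3  0.6 -1.1]
  shift [-0.0005  0.0004  0.0064] len 0.006 turn [-0.002  0.001 -0.001]
```

step_arm(
  increments=[
    [[0, 0, 0.002], [0, 0, 0]],
    [[0, 0, 0.004], [0, 0, 0]],
    [[0, 0, 0.0055], [0, 0, 0]],
    [[0, 0, 0.0055], [0, 0, 0]],
  ],
)

```text
time: 12.65
ee_pos: [0.4807, -0.2973, 0.022]
eef_rot: [0.991, 0.132, -0.001, -0.001]
ft_force: [-0.3, 0.3, -1.6]
width: 0.0639
```

step_arm(
  increments=[
    [[0, 0, 0.001], [0, 0, 0]],
    [[0, 0, 0.0015], [0, 0, 0]],
    [[0, 0, 0.002], [0, 0, 0]],
  ],
)

```text
time: 12.95
ee_pos: [0.481, -0.2974, 0.0212]
eef_rot: [0.991, 0.132, -0.001, -0.0]
ft_force: [-6.4, 4.0, 15.6]
width: 0.0632
```

Contact came at the expected height (TCP 0.021 m), so I'll release.

step_arm(
  increments=[
    [[0, 0, -0.0005], [0, 0, 0]],
    [[0, 0, -0.0005], [0, 0, 0]],
    [[0, 0, -0.0005], [0, 0, 0]],
    [[0, 0, -0.0005], [0, 0, 0]],
  ],
  hand=-0.85,
)

```text
time: 13.35
ee_pos: [0.481, -0.2974, 0.0216]
eef_rot: [0.991, 0.132, -0.001, -0.0]
ft_force: [-0.0, 0.7, -0.3]
width: 0.0794
```

step_arm(
  increments=[
    [[0, 0, -0.01], [0, 0, 0]],
    [[0, 0, -0.03], [0, 0, 0]],
    [[0, 0, -0.07], [0, 0, 0]],
    [[0, 0, -0.11], [0, 0, 0]],
    [[0, 0, -0.15], [0, 0, 0]],
  ],
)

```text
time: 13.85
ee_pos: [0.481, -0.2973, 0.1739]
eef_rot: [0.991, 0.132, -0.0, -0.0]
ft_force: [0.5, 0.0, 0.3]
width: 0.0805
```

step_arm(
  increments=[
    [[-0.04, 0, -0.01], [0, 0, 0]],
    [[-0.05, 0.0, -0.03], [0, 0, 0]],
    [[-0.05, 0.0, -0.03], [0, 0, 0]],
    [[-0.05, 0.0, -0.03], [0, 0, 0]],
  ],
)

```text
time: 14.25
ee_pos: [0.4332, -0.3103, 0.2045]
eef_rot: [0.991, 0.132, 0.0, 0.0]
ft_force: [1.0, 0.4, -0.8]
width: 0.0804
```

Run:
```python
from h import *
goal(.4803,-.2977,.021,15.2)
c=cam('wrist','w12')
c=cam('scene','s12')
cv2.imwrite('pics/s12z.png',cv2.resize(c['pixels'][190:300,270:400],None,fx=5,fy=5))
```

```text
t 14.25 at [ 0.4332 -0.3103  0.2045] yaw 15.17 w 0.0804 q [ 0.91  0.17 -0.41  1.71  0.07  1.28 -0.82] f [ 1.   0.4 -0.8]
  shift [4.870e-02 1.000e-04 1.835e-01] len 0.19 turn [ 0.    -0.    -0.001]
```

View pics/w12.png

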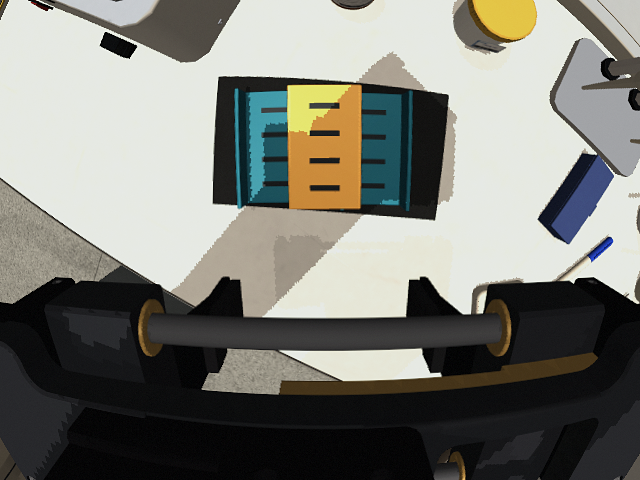

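View pics/s12z.png

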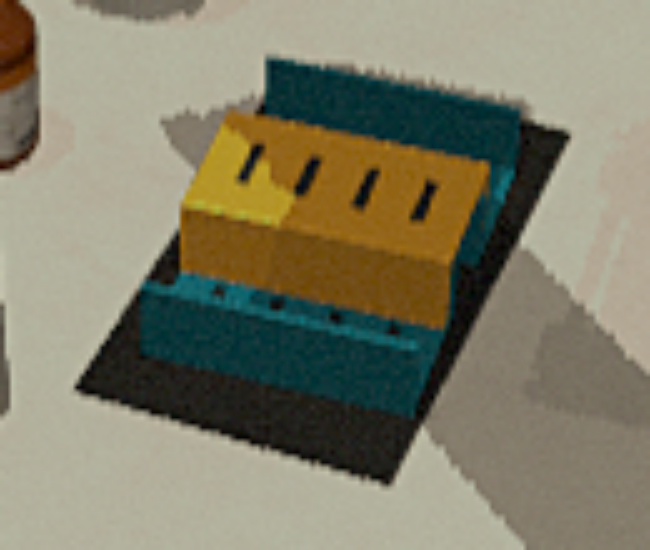

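Run:
```python
from h import *
c=cam('wrist')
P=wpl(c,np.array([(288,86),(361,85),(360,209),(289,206)]),.043);print(np.round(P,4),P.mean(0))
print('widths',np.linalg.norm(P[0]-P[1]),np.linalg.norm(P[2]-P[3]),np.linalg.norm(P[0]-P[3]))
P=wpl(c,np.array([(324.5,105),(324,132.5),(324,160),(324.5,187.5)]),.043);v=P[0]-P[-1];print(P.mean(0),np.linalg.norm(v),np.degrees(np.arctan2(v[1],v[0])))
t=cam('top');s=cam('scene')
print(proj(t,[[.65,-.275,.092],[.667,-.406,.074],[.38,-.535,.02]]).round())
cv2.imwrite('pics/t13.png',t['pixels'])
```

```text
[[ 0.5427 -0.2481  0.043 ]
 [ 0.5599 -0.3079  0.043 ]
 [ 0.4551 -0.3368  0.043 ]
 [ 0.4412 -0.2756  0.043 ]] [ 0.49970168 -0.29211452  0.043     ]
widths 0.06221264681364456 0.06270011843179321 0.10519305897774675
[ 0.49973446 -0.29186948  0.043     ] 0.07175496954177894 15.267912196611679
[[331. 187.]
 [392. 181.]
 [454. 316.]]
```

View pics/t13.png

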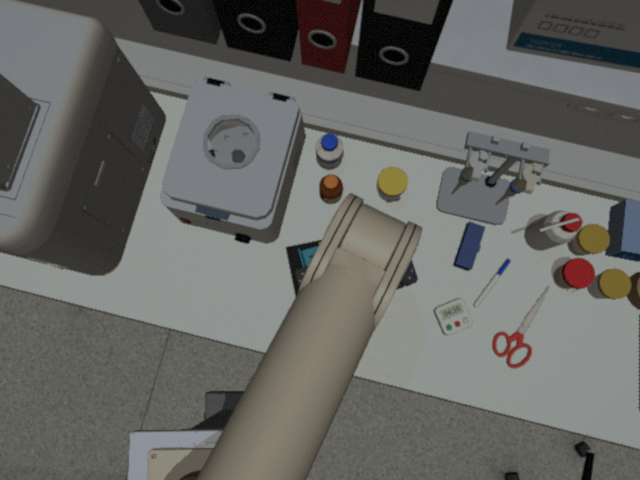

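The cover measures (0.500, -0.292) at yaw 15.3°, centred over the gap. The slot spacing of 71.8 mm, against 72 mm before, supports the assumed height. The bottle (331,187), cup (392,181) and timer (454,316) are unmoved, so I'm handing in.

```bash
python3 -c "
from bench import r
print(r.close_job())"
```

```text
the job is handed in; nothing more can be done
None
```

The bundle is packed and I handed the job in at about 14.5 s of the 64 s; the hand-in gives no verdict.

- **Second teal trough:** I gripped it across its sides and set it on the mat to the right of the base trough. It measured about 94 mm centre to centre (roughly 30 mm gap), ends level within about 2 mm. The wrist view gave yaws of 16.0° for the base trough and 14.8° for the second, so they are parallel within about 1°.
- **Yellow trough:** I turned it to 15.3° and lowered it over the gap. It touched down at the expected height, with 16 N on the wrist, and I then released it and lifted clear.

**Last checks:**
- The yellow trough's centre was at (0.500, -0.292), within about 2 mm of the midpoint between the teal troughs. One of its sides sits in each of them, and it lies level in the scene view.
- The timer, bottle and cup sit at the same pixels as at the start.
- In the last top view the arm hid most of the bundle, so the final fit rests on the wrist and scene pictures. The height rests on the contact height and the slot spacing (71.8 mm against 72 mm before).
- The edge sizes from that last picture came out 2 to 5 mm under nominal. I put that down to corners read by eye.

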